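# Re-rack sample vials in reverse order for a drift check

## Robot

A 7-joint arm with a two-finger parallel gripper is mounted at the origin on a cart in front of the work surface, level with it; the furniture and walls round the work are solid. World frame = base frame: x ahead of the robot, y to its left, z up, the work surface at z = 0. Lengths are in m, angles in rad, forces in N, time in s.
With the tool pointing down it reaches from about 0.425 to 0.8 m from the base axis. Payload 8.3 kg.
Tool frame: the origin (TCP) lies on the centre line of the jaws, within the pads' length; the fingertips stand env.tcp_to_tips ahead of it and the grasp point (between the pads) lies 3 mm ahead of it (env.tcp_to_tips is the distance from the TCP to the fingertips, in m); z points along the fingers, y is the line along which they close (so a half turn about z gives the same grasp; the last joint's range is limited). The gripper opens to 85 mm and grips with 20 to 120 N. Pads are 22 mm wide; open, the fingers measure 114 mm over their backs; the gripper's body (76 mm by 85 mm) begins 54 mm behind the grasp point. The pads swing forward as they close: fully open they stand 13 mm farther back than shut.
Start: joints at [1.04, 0.383, 0.016, 1.37, -0.006, 1.388, -0.046], TCP at [0.282, -0.558, 0.253] pointing down, gripper open.
Joint ranges: [-2.95, 2.95], [-0.25, 2.06], [-1.52, 1.56], [0.18, 2.33], [-1.44, 4.58], [0.02, 2.06], [-3.01, 3.01]. Speed limits (rad/s): [2.39, 2.39, 3.01, 3.01, 3.14, 3.14, 3.14].

## Interface

Orientations are given as a 3x3 rotation matrix whose columns are the frame's x, y, z axes.
In Python, from rig import status, optics, order, env gives the robot as it stands.
- The arm moves only by the shell command python3 -m handwheel 'ROWS'. ROWS is JSON, a list of rows, each an object of numbers: "x", "y", "z": the shift along the tool's x, y, z in m; "twist": the turn about the tool's z in rad; "jaw": the finger opening in m, from 0 to 0.0854. A call has 1 to 20 rows; each row shifts and turns the commanded pose from where the row before left it, along the tool's axes as they then stand; what a row does not reach is not made up. A row lasts 1/10 s, in which the tool goes at most 50 mm and 8.59 degrees, less where a joint would pass 70% of its speed; a pose out of reach is approached as far as the arm can. A call is refused whole if a number of a shift passes 0.05 or a number of a turn 0.15, either way. A call with a gripper value outside its range is refused whole. The fingers move at their own pace and stop on an object; the grip force is fixed at half the most. Time passes only in rows, so rows that do not move let the fingers close. It gives the time, the measured TCP pose, the force, the opening and the grip force at its end, in the units of the state.
- status.get_state(): the state, without advancing time (a new reading comes with each control period).
- optics.snapshot(name): name is "side" or "top"; returns the picture (384x512x3 uint8, red, green, blue); there is no depth.
- optics.camera_params(name): a dict with "K" (3x3 intrinsics, pixels), "k1" (the pictures are not rectified: a ray, as slopes to the right and down, at radius r is drawn at 1 + k1 r^2 times it, then the intrinsics apply), "rvec" (rotation vector, rad) and "tvec" (3), from world to camera coordinates, as OpenCV has them. Camera axes: x right, y down, z forward; pixel columns grow to the right and rows downward; lengths in m; the calibration is good to about 2 mm. A picture is of the moment at which its call begins. camera_params takes no time and is no camera call.
- order.hand_in(): hands the job in; it is judged then, once.
The state is a dict: "clock": time; "q": joint angles; "joint_velocities": joint speeds; "tau": joint torques, N m; "eef_pos": TCP position; "eef_rot": TCP orientation; "wrist_force": force on the tool from outside, world axes, zero at the start; "wrist_torque": the same for the moment, N m; "gripper_width": opening from 0.0 (shut) to 1.0 (fully open); "finger_force": force on a finger pad.
Only numpy, scipy, OpenCV 4.12 (cv2) and the standard library are available. Lean on these libraries where they do the work, as an engineer would, in place of code of your own. Each camera call takes 0.05 s, during which the arm holds its last target. There are 200 camera calls.

## Task

The grain samples are to be measured a second time in reverse order, to check the instrument for drift. Move the four vials from the grey rack into the green rack in reverse order, so that the vial nearest the wire handle of the grey rack ends farthest from the wire handle of the green rack, and so on along the row. Set each one upright in its pocket without dropping it or tipping any over, let go of it, and leave the bottle, the dish and the tape roll where they are.

Things in the scene. Friction and masses are not known exactly. Their poses are not given: they have to be found in the camera images.
- old_rack: Grey vial rack, 222 mm long, full at the start. Fixed; four 48 x 48 mm pockets (floor 4 mm above the bench, wall tops 18 mm) in a row, centred at x = 0, y = +81, +27, -27, -81 mm. Origin on the bench under the row's middle, z up. Wire handle at the +y end (y = 126 mm, 32 mm high). A ledge 6 mm high on its -x side (x = -29 to -49 mm) carries four coloured tags, one by each pocket.
- new_rack: Green vial rack, 222 mm long, empty at the start, no tags. Fixed; four 48 x 48 mm pockets (floor 4 mm above the bench, wall tops 18 mm) in a row, centred at x = 0, y = +81, +27, -27, -81 mm. Origin on the bench under the row's middle, z up. Wire handle at the +y end (y = 126 mm, 32 mm high). 
- vial_red_mid (a point): Sample vial with red screw cap, 33 mm in diameter, 78 mm tall, about 60 g, grains inside; standing in a pocket of the grey rack at the start. Point on its axis, half-way up (39 mm above its foot); z along its axis, up. The straight body below the cap goes from the foot to about 55 mm above it, the 29 mm wide cap from 61 to 78 mm.
- vial_blue_mid (a point): Sample vial with blue screw cap, 33 mm in diameter, 78 mm tall, about 60 g, grains inside; standing in a pocket of the grey rack at the start. Point on its axis, half-way up (39 mm above its foot); z along its axis, up. The straight body below the cap goes from the foot to about 55 mm above it, the 29 mm wide cap from 61 to 78 mm.
- vial_white_mid (a point): Sample vial with white screw cap, 33 mm in diameter, 78 mm tall, about 60 g, grains inside; standing in a pocket of the grey rack at the start. Point on its axis, half-way up (39 mm above its foot); z along its axis, up. The straight body below the cap goes from the foot to about 55 mm above it, the 29 mm wide cap from 61 to 78 mm.
- vial_yellow_mid (a point): Sample vial with yellow screw cap, 33 mm in diameter, 78 mm tall, about 60 g, grains inside; standing in a pocket of the grey rack at the start. Point on its axis, half-way up (39 mm above its foot); z along its axis, up. The straight body below the cap goes from the foot to about 55 mm above it, the 29 mm wide cap from 61 to 78 mm.
- tag_red: Red tag, 14 x 34 x 3 mm, fixed on the ledge of the grey rack beside the pocket in which the red-capped vial stood at the start (same y in the grey rack's frame, to 3 mm); it stays there. Origin at the centre of its underside.
- tag_blue: Blue tag, 14 x 34 x 3 mm, fixed on the ledge of the grey rack beside the pocket in which the blue-capped vial stood at the start (same y in the grey rack's frame, to 3 mm); it stays there. Origin at the centre of its underside.
- tag_white: White tag, 14 x 34 x 3 mm, fixed on the ledge of the grey rack beside the pocket in which the white-capped vial stood at the start (same y in the grey rack's frame, to 3 mm); it stays there. Origin at the centre of its underside.
- tag_yellow: Yellow tag, 14 x 34 x 3 mm, fixed on the ledge of the grey rack beside the pocket in which the yellow-capped vial stood at the start (same y in the grey rack's frame, to 3 mm); it stays there. Origin at the centre of its underside.
- bottle_mid (a point): Bystander: white reagent bottle with blue cap, 60 mm in diameter, 139 mm tall, loose. Point on its axis 70 mm above the bench.
- dish_mid (a point): Bystander: round lidded aluminium moisture dish, 61 mm in diameter, 26 mm high, loose. Point at its centre, 13 mm above the bench.
- tape_mid (a point): Bystander: roll of tan tape lying flat, 92 mm in diameter, 48 mm high, loose. Point at its centre, 24 mm above the bench.
Not all that is in view belongs to the job. Leave any orange look-alike of the part that bears vial_yellow_mid alone. Leave any orange look-alike of the part that bears vial_red_mid alone.

How it is judged:
By the outcome, as a careful person would: the job done as asked, in the order asked, and still so for the second after the job is handed in, with the robot touching nothing.
It also fails if it takes over 99 s, if anything falls off the work surface, if the arm or the gripper's body presses on something with over 40 N, if the wrist force passes 120 N, or if a joint passes its speed limit or range.

## Working session

There is one attempt and no reset: what is moved stays moved. The work goes in short steps, Python scripts to look and compute and a shell command to move; the robot and the scene stay as the last step left them, time stands still between calls to the robot, and variables do not carry over. Pictures are saved under pics/ and viewed, at most 14 in all, crops included, and the job is handed in when it is done.

```bash
ls; mkdir -p pics; python3 - <<'E'
from rig import status, optics, order, env
import cv2
for n in("top","side"):
    cv2.imwrite(f"pics/{n}0.png",cv2.resize(optics.snapshot(n)[:,:,::-1],(800,600),interpolation=cv2.INTER_CUBIC))
    print(optics.camera_params(n))
s=status.get_state();print(s,env.tcp_to_tips)
E
```

```text
pics
{'K': array([[421.45997983,   0.        , 256.79922831],
       [  0.        , 421.45997983, 193.23850731],
       [  0.        ,   0.        ,   1.        ]]), 'k1': -0.038752364313034283, 'rvec': array([ 2.17272346, -2.12955746,  0.17591497]), 'tvec': array([-0.01271761,  0.55603207,  1.34331778])}
{'K': array([[481.72271852,   0.        , 260.18070421],
       [  0.        , 481.72271852, 187.1580231 ],
       [  0.        ,   0.        ,   1.        ]]), 'k1': -0.18073110600244657, 'rvec': array([ 0.41969586, -2.56535391,  1.44030723]), 'tvec': array([0.53382853, 0.13642632, 1.4940184 ])}
{'clock': 0.1, 'q': array([ 1.04012641,  0.38417992,  0.01639572,  1.3710208 , -0.00630885,
        1.38820272, -0.04653646]), 'joint_velocities': array([-0.00016066, -0.00135867,  0.00067935, -0.0021901 ,  0.00095172,
        0.00085716, -0.0003801 ]), 'tau': array([ 3.31717136e-03, -6.29129505e+01,  8.47692490e-01, -3.72759283e+01,
        1.68431358e-02,  1.03540751e-02, -4.03374077e-05]), 'eef_pos': array([ 0.281655  , -0.55748572,  0.25237568]), 'eef_rot': array([[ 8.92573179e-01,  4.50901822e-01, -8.16388781e-04],
       [ 4.50902560e-01, -8.92571815e-01,  1.56087897e-03],
       [-2.48824433e-05, -1.76131050e-03, -9.99998449e-01]]), 'wrist_force': array([-0.13520953, -0.99585908, -0.64191814]), 'wrist_torque': array([0.03607503, 0.00384006, 0.01667233]), 'finger_force': 0.0, 'gripper_width': 1.0002545936097833} 0.022
```

View pics/top0.png

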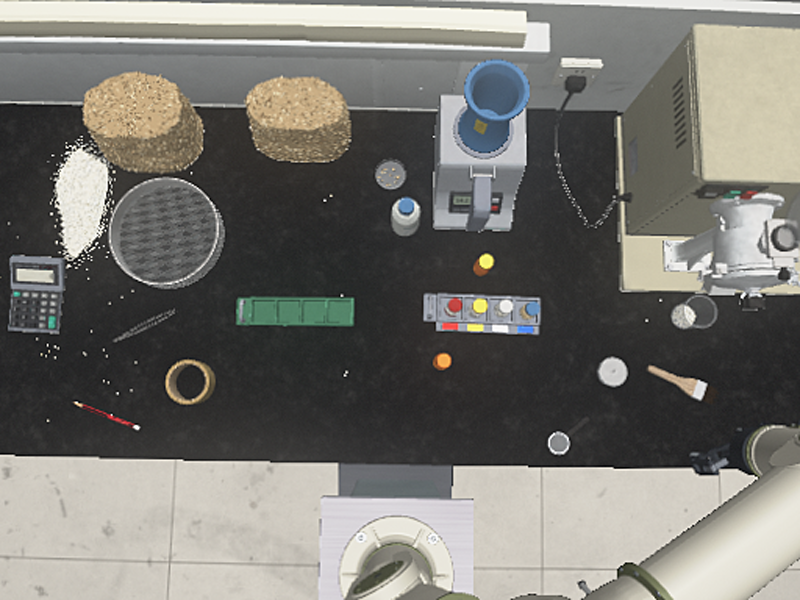

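View pics/side0.png

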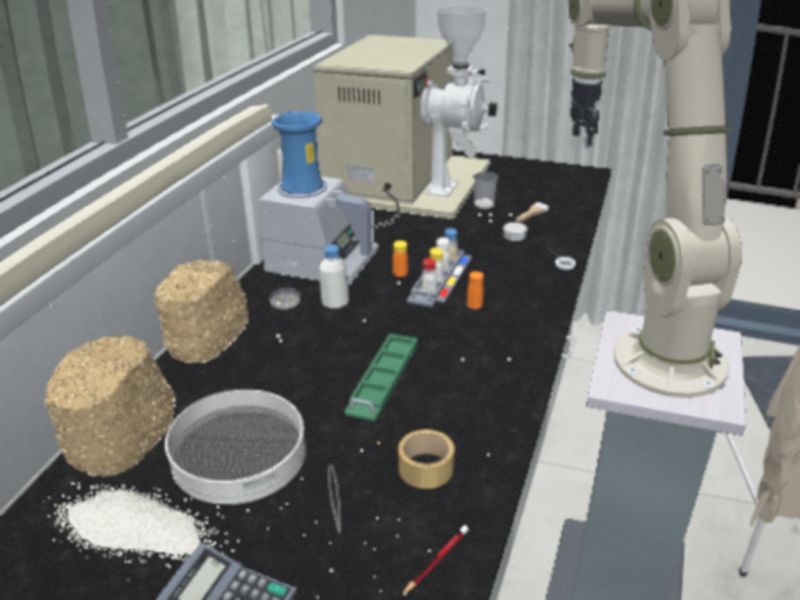

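Top view: the grey rack is at (482,313), with its handle at its left end (430,307). From the handle, the caps run red (455,305), yellow (480,306), white (506,307), blue (531,309). The green rack is at (295,311), with its handle at the left (240,311). Things that could be confused with the vials: an orange-bodied, yellow-capped one at (484,263) and an orange one at (443,361); the bottle's blue cap is at (406,205).

```bash
cat > h.py <<'E'
import cv2, numpy as np
from rig import status, optics, order, env
def ray(n,uv):
    c=optics.camera_params(n);R=cv2.Rodrigues(c['rvec'])[0];t=c['tvec']
    d=np.array([c['k1'],0,0,0,0.])
    p=cv2.undistortPoints(np.array(uv,float).reshape(-1,1,2),c['K'],d)[:,0]
    D=np.c_[p,np.ones(len(p))]@R; return -R.T@t,D
def at(n,uv,z):
    o,D=ray(n,uv); return o+D*((z-o[2])/D[:,2])[:,None]
def proj(n,P):
    c=optics.camera_params(n)
    return cv2.projectPoints(np.array(P,float).reshape(-1,3),c['rvec'],c['tvec'],c['K'],np.array([c['k1'],0,0,0,0.]))[0][:,0]
E
python3 - <<'E'
from h import *
a=optics.snapshot("top")[:,:,::-1]; b=optics.snapshot("side")[:,:,::-1]
cv2.imwrite("pics/rawtop.png",a);cv2.imwrite("pics/rawside.png",b)
c1=cv2.resize(a[155:245,145:355],(798,342),interpolation=cv2.INTER_CUBIC)
c2=cv2.resize(b[140:200,230:320],(387,258),interpolation=cv2.INTER_CUBIC)
c3=cv2.resize(b[205:275,215:280],(240,258),interpolation=cv2.INTER_CUBIC)
o=np.zeros((600,798,3),np.uint8);o[:342]=c1;o[342:,:387]=c2;o[342:,400:640]=c3
cv2.imwrite("pics/crop1.png",o)
hsv=cv2.cvtColor(a,cv2.COLOR_BGR2HSV)
for n,lo,hi,roi,z in [("green",(60,80,40),(90,255,255),(180,220,140,240),.018),
 ("tag_red",(0,120,100),(6,255,255),(205,214,278,298),.009),("tag_y",(20,120,100),(35,255,255),(205,214,290,315),.009),
 ("tag_w",(0,0,200),(180,50,255),(205,216,310,330),.009),("tag_b",(105,150,100),(125,255,255),(205,216,325,350),.009),
 ("cap_r",(0,120,80),(8,255,255),(185,204,280,300),.082),("cap_r2",(172,120,80),(180,255,255),(185,204,280,300),.082),("cap_y",(20,120,100),(35,255,255),(185,204,298,318),.082),
 ("cap_w",(0,0,190),(180,50,255),(185,204,314,334),.082),("cap_b",(95,110,60),(120,255,255),(185,207,330,350),.082)]:
    m=np.zeros(a.shape[:2],np.uint8);y0,y1,x0,x1=roi
    m[y0:y1,x0:x1]=cv2.inRange(hsv,lo,hi)[y0:y1,x0:x1]
    ys,xs=np.nonzero(m)
    if len(xs)<5: print(n,len(xs));continue
    w=at("top",np.c_[xs,ys],z); r=cv2.minAreaRect(w[:,:2].astype(np.float32)*1000)
    print(n,len(xs),xs.mean().round(1),ys.mean().round(1),"mean",w.mean(0).round(4),"rect",np.round(r[0],1),np.round(r[1],1),round(r[2],1))
E
```

```text
green 1346 190.3 198.8 mean [0.5361 0.219  0.018 ] rect [535.5 225.5] [ 60.5 250.6] 1.2
tag_red 39 287.6 208.5 mean [ 0.5117 -0.1062  0.009 ] rect [ 511.5 -105.8] [10.1 30.3] 1.2
tag_y 34 303.9 209.3 mean [ 0.5099 -0.161   0.009 ] rect [ 509.3 -159.6] [10.1 30.3] 1.2
tag_w 50 320.2 209.6 mean [ 0.51   -0.2159  0.009 ] rect [ 512.1 -218.5] [20.3 40.9] 1.2
tag_b 35 336.1 210.5 mean [ 0.5082 -0.2693  0.009 ] rect [ 508.1 -269. ] [10.1 27.3] 1.1
cap_r 58 290.9 195.1 mean [ 0.5466 -0.1101  0.082 ] rect [ 546.  -109.5] [22.6 25.2] 46.0
cap_r2 0
cap_y 71 306.6 195.5 mean [ 0.5461 -0.16    0.082 ] rect [ 546.2 -159.8] [27.  27.6] 45.8
cap_w 74 323.2 194.6 mean [ 0.5501 -0.2133  0.082 ] rect [ 552.6 -211. ] [42.7 32. ] 26.5
cap_b 51 340.3 196.7 mean [ 0.5446 -0.2685  0.082 ] rect [ 545.2 -269. ] [22.5 23. ] 89.5
```

View pics/crop1.png

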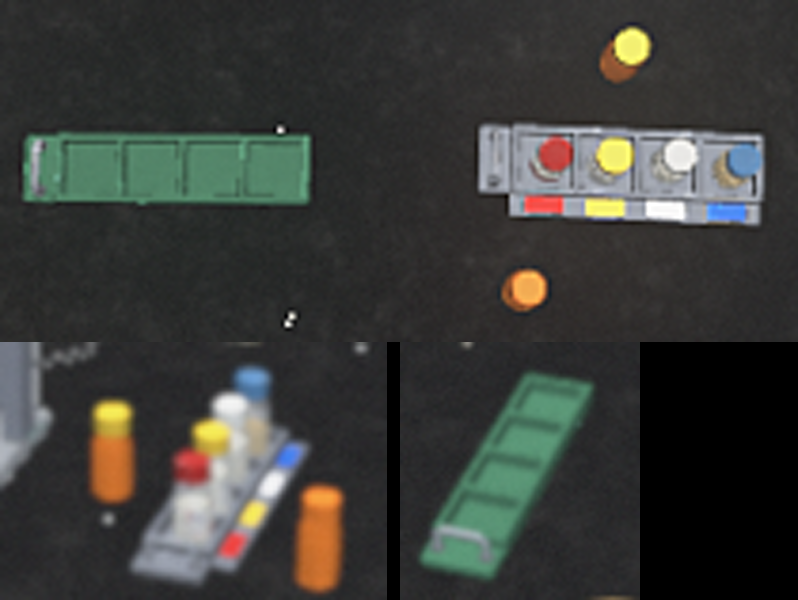

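The crop confirms the clear-bodied capped vials in the grey rack: red, yellow, white, blue from the handle, with matching tags. Both orange-bodied look-alikes stand outside the rack. Next I fit poses using both views.

```bash
cat > fit.py <<'E'
from h import *
from scipy.optimize import minimize, least_squares
I={"top":cv2.imread("pics/rawtop.png"),"side":cv2.imread("pics/rawside.png")}
H={k:cv2.cvtColor(v,cv2.COLOR_BGR2HSV) for k,v in I.items()}
box=lambda x0,x1,y0,y1,z1:np.array([[x,y,z] for x in(x0,x1) for y in(y0,y1) for z in(0,z1)])
def place(P,p):
    c,s=np.cos(p[2]),np.sin(p[2]);return P@np.array([[c,-s,0],[s,c,0],[0,0,1]]).T+[p[0],p[1],0]
def sil(n,parts,S=8):
    m=np.zeros((384*S//4,512*S//4),np.uint8) if 0 else np.zeros((384*4,512*4),np.uint8)
    for P in parts:
        u=cv2.convexHull(proj(n,P).astype(np.float32))[:,0]
        cv2.fillConvexPoly(m,np.round(((u+.5)*4-.5)*16).astype(np.int32),1,shift=4)
    return cv2.resize(m.astype(np.float32),(512,384),interpolation=cv2.INTER_AREA)
G={n:cv2.inRange(H[n],(60,70,30),(90,255,255)).astype(np.float32)/255 for n in H}
for n,(y0,y1,x0,x1) in {"top":(180,220,140,240),"side":(205,275,215,280)}.items():
    k=np.zeros_like(G[n]);k[y0:y1,x0:x1]=1;G[n]=cv2.morphologyEx(G[n]*k,cv2.MORPH_CLOSE,np.ones((5,5)))
def cost(p,views):
    q=[p[0]/1e3,p[1]/1e3,p[2]/1e2];w,e,ph=p[3]/1e3,p[4]/1e3,p[5]/1e3
    parts=[place(box(-w,w,-.111,.111,.018),q),place(box(-w,w,.1,e,ph),q)]
    return sum(((sil(n,parts)-G[n])**2).sum() for n in views)
for v in(["top"],["side"],["top","side"]):
    r=min((minimize(cost,[535,213,a,28,139,10],args=(v,),method="Nelder-Mead",options=dict(initial_simplex=np.array([535,213,a,28,139,10.])+np.vstack([np.zeros(6),np.diag([6,6,3,2,3,4])]),maxiter=500)) for a in(-2,2)),key=lambda r:r.fun)
    print("green",v,r.x.round(1),r.fun.round(1))
# vials: cap cylinder triangulation with visible-colour centroid
C=dict(red=((0,110,70),(9,255,255),(185,204,280,300),(158,180,262,290)),yellow=((20,110,80),(35,255,255),(185,204,298,318),(152,172,270,290)),
 white=((0,0,165),(180,60,255),(188,202,316,332),None),blue=((95,90,50),(120,255,255),(185,207,330,350),(142,157,280,298)),
 look_y=((20,110,80),(35,255,255),(158,180,300,320),(150,165,250,262)),look_r=((5,150,100),(18,255,255),(222,240,270,295),(170,200,297,312)))
def mean(n,lo,hi,roi):
    m=np.zeros((384,512),np.uint8);y0,y1,x0,x1=roi;m[y0:y1,x0:x1]=cv2.inRange(H[n],lo,hi)[y0:y1,x0:x1]
    ys,xs=np.nonzero(m);return np.array([xs.mean(),ys.mean()]),len(xs)
for k,(lo,hi,rt,rs) in C.items():
    t,nt=mean("top",lo,hi,rt);out=[k,nt,t.round(1),"top@z.078",at("top",t,.078)[0].round(4)]
    if rs:
        s,ns=mean("side",lo,hi,rs);o1,d1=ray("top",t);o2,d2=ray("side",s)
        A=np.c_[d1[0],-d2[0]];l=np.linalg.lstsq(A,o2-o1,rcond=None)[0];a,b=o1+d1[0]*l[0],o2+d2[0]*l[1]
        out+=["tri",((a+b)/2).round(4),"gap",np.linalg.norm(a-b).round(4),ns]
    print(*out)
E
python3 fit.py
```

```text
green ['top'] [537.2 211.2   1.   30.1 142.2   8.3] 13.8
green ['side'] [535.5 215.4   1.2  30.2 141.1   5.7] 31.5Traceback (most recent call last):
  File "fit.py", line 22, in <module>
    r=min((minimize(cost,[535,213,a,28,139,10],args=(v,),method="Nelder-Mead",options=dict(initial_simplex=np.array([535,213,a,28,139,10.])+np.vstack([np.zeros(6),np.diag([6,6,3,2,3,4])]),maxiter=500)) for a in(-2,2)),key=lambda r:r.fun)
  File "fit.py", line 22, in <genexpr>
    r=min((minimize(cost,[535,213,a,28,139,10],args=(v,),method="Nelder-Mead",options=dict(initial_simplex=np.array([535,213,a,28,139,10.])+np.vstack([np.zeros(6),np.diag([6,6,3,2,3,4])]),maxiter=500)) for a in(-2,2)),key=lambda r:r.fun)
           ~~~~~~~~^^^^^^^^^^^^^^^^^^^^^^^^^^^^^^^^^^^^^^^^^^^^^^^^^^^^^^^^^^^^^^^^^^^^^^^^^^^^^^^^^^^^^^^^^^^^^^^^^^^^^^^^^^^^^^^^^^^^^^^^^^^^^^^^^^^^^^^^^^^^^^^^^^^^^^^^^^^^^^^^^^^^^^^^^^^^^^^^^^^^^^
    res = _minimize_neldermead(fun, x0, args, callback, bounds=bounds,
                               **options)
    fxr = func(xr)
    fx = function(np.copy(x), *(wrapper_args + args))
  File "fit.py", line 20, in cost
    return sum(((sil(n,parts)-G[n])**2).sum() for n in views)
  File "fit.py", line 20, in <genexpr>
    return sum(((sil(n,parts)-G[n])**2).sum() for n in views)
                 ~~~^^^^^^^^^
  File "fit.py", line 11, in sil
    u=cv2.convexHull(proj(n,P).astype(np.float32))[:,0]
                     ~~~~^^^^^
  File "h.py", line 11, in proj
    c=optics.camera_params(n)
ValueError: time passes only in moves, steps and waits
```

```bash
sed -i 's/^def ray/import functools\n@functools.cache\ndef cp(n): return optics.camera_params(n)\ndef ray/; s/c=optics.camera_params(n)/c=cp(n)/' h.py; python3 fit.py; python3 -c "
from rig import status;print(status.get_state()['clock'])"
```

```text
green ['top'] [537.2 211.2   1.   30.1 142.2   8.3] 13.8
green ['side'] [535.5 215.4   1.2  30.2 141.1   5.7] 31.5
green ['top', 'side'] [536.7 212.    1.6  30.2 143.2   4.6] 70.6
red 60 [290.8 195.2] top@z.078 [ 0.5468 -0.1101  0.078 ] tri [ 0.5488 -0.1106  0.0711] gap 0.002 53
yellow 73 [306.5 195.4] top@z.078 [ 0.547  -0.1604  0.078 ] tri [ 0.5488 -0.161   0.0722] gap 0.002 58
white 124 [324.  195.2] top@z.078 [ 0.549  -0.2167  0.078 ]
blue 54 [340.5 196.7] top@z.078 [ 0.5451 -0.2697  0.078 ] tri [ 0.545  -0.2714  0.0713] gap 0.002 54
look_y 76 [310.9 166.6] top@z.078 [ 0.6417 -0.1746  0.078 ] tri [ 0.643  -0.1763  0.0678] gap 0.002 80
look_r 97 [282.6 230.9] top@z.078 [ 0.4322 -0.0849  0.078 ] tri [ 0.4343 -0.0883  0.0355] gap 0.0009 239
0.2
```

```bash
python3 -m handwheel '[{"twist":-0.138,"jaw":0.085},{"twist":-0.138},{"twist":-0.138},{"twist":-0.138},{"twist":-0.138},{"twist":-0.138},{"twist":-0.138},{"twist":-0.138},{"x":0.0285,"y":0.0265},{"x":0.0285,"y":0.0265},{"x":0.0285,"y":0.0265},{"x":0.0285,"y":0.0265},{"x":0.0285,"y":0.0265},{"x":0.0285,"y":0.0265},{"x":0.0285,"y":0.0265},{"x":0.0285,"y":0.0265},{"x":0.0285,"y":0.0265},{"x":0.0285,"y":0.0265}]'; python3 -c "
from rig import status;s=status.get_state();print(s['eef_pos'],s['eef_rot'],s['clock'])"
```

```text
[ 0.28174915 -0.55758334  0.2526593 ] [[ 8.92533893e-01  4.50979964e-01 -5.67260304e-04]
 [ 4.50980321e-01 -8.92533211e-01  1.10332227e-03]
 [-8.72242474e-06 -1.24057575e-03 -9.99999230e-01]] 0.2schema error: expected keys x, y, z, twist, jaw
```

```bash
python3 -m handwheel '[{"x":0,"y":0,"z":0,"twist":-0.138,"jaw":0.085},{"x":0,"y":0,"z":0,"twist":-0.138,"jaw":0.085},{"x":0,"y":0,"z":0,"twist":-0.138,"jaw":0.085},{"x":0,"y":0,"z":0,"twist":-0.138,"jaw":0.085},{"x":0,"y":0,"z":0,"twist":-0.138,"jaw":0.085},{"x":0,"y":0,"z":0,"twist":-0.138,"jaw":0.085},{"x":0,"y":0,"z":0,"twist":-0.138,"jaw":0.085},{"x":0,"y":0,"z":0,"twist":-0.138,"jaw":0.085},{"x":0.0285,"y":0.0265,"z":0,"twist":0,"jaw":0.085},{"x":0.0285,"y":0.0265,"z":0,"twist":0,"jaw":0.085},{"x":0.0285,"y":0.0265,"z":0,"twist":0,"jaw":0.085},{"x":0.0285,"y":0.0265,"z":0,"twist":0,"jaw":0.085},{"x":0.0285,"y":0.0265,"z":0,"twist":0,"jaw":0.085},{"x":0.0285,"y":0.0265,"z":0,"twist":0,"jaw":0.085},{"x":0.0285,"y":0.0265,"z":0,"twist":0,"jaw":0.085},{"x":0.0285,"y":0.0265,"z":0,"twist":0,"jaw":0.085},{"x":0.0285,"y":0.0265,"z":0,"twist":0,"jaw":0.085},{"x":0.0285,"y":0.0265,"z":0,"twist":0,"jaw":0.085}]'; python3 -c "
from rig import status;s=status.get_state();print(s['eef_pos'],s['eef_rot'],s['clock'],s['q'])"
```

```text
clock: 2.0
eef_pos: [0.5473, -0.2714, 0.2532]
eef_rot: [[-0.001, 1.0, -0.0], [1.0, 0.001, 0.0], [0.0, -0.0, -1.0]]
wrist_force: [0.0, -0.4, -0.3]
gripper_width: 0.997
finger_force: 0.0
[ 0.54730798 -0.27135319  0.2531657 ] [[-7.23131111e-04  9.99999706e-01 -2.55121613e-04]
 [ 9.99999732e-01  7.23161168e-04  1.17743351e-04]
 [ 1.17927810e-04 -2.55036401e-04 -9.99999961e-01]] 2.0 [ 0.65838913  0.37540667 -0.33945336  1.39845249  0.12442457  1.38901349
  0.31904964]
```

```bash
python3 -m handwheel '[{"x":0.001,"y":-0.002,"z":0.035,"twist":0,"jaw":0.085},{"x":0,"y":0,"z":0.035,"twist":0,"jaw":0.085},{"x":0,"y":0,"z":0.035,"twist":0,"jaw":0.085},{"x":0,"y":0,"z":0.035,"twist":0,"jaw":0.085},{"x":0,"y":0,"z":0.035,"twist":0,"jaw":0.085},{"x":0,"y":0,"z":0.015,"twist":0,"jaw":0.085},{"x":0,"y":0,"z":0.015,"twist":0,"jaw":0.085},{"x":0,"y":0,"z":0,"twist":0,"jaw":0.085},{"x":0,"y":0,"z":0,"twist":0,"jaw":0.06},{"x":0,"y":0,"z":0,"twist":0,"jaw":0.045},{"x":0,"y":0,"z":0,"twist":0,"jaw":0.035},{"x":0,"y":0,"z":0,"twist":0,"jaw":0.02},{"x":0,"y":0,"z":0,"twist":0,"jaw":0.02},{"x":0,"y":0,"z":0,"twist":0,"jaw":0.02},{"x":0,"y":0,"z":0,"twist":0,"jaw":0.02},{"x":0,"y":0,"z":0,"twist":0,"jaw":0.02}]'; python3 - <<'E'
from h import *
a=optics.snapshot("top")[:,:,::-1];b=optics.snapshot("side")[:,:,::-1]
o=np.hstack([cv2.resize(a[150:240,270:370],(400,360),interpolation=cv2.INTER_CUBIC),cv2.resize(b[110:200,230:330],(400,360),interpolation=cv2.INTER_CUBIC)])
cv2.imwrite("pics/g1.png",o)
E
```

```text
clock: 3.6
eef_pos: [0.5454, -0.2719, 0.0497]
eef_rot: [[-0.001, 1.0, 0.002], [1.0, 0.001, -0.001], [-0.001, 0.002, -1.0]]
wrist_force: [-0.8, 0.9, 6.1]
gripper_width: 0.361
finger_force: 59.4
```

View pics/g1.png

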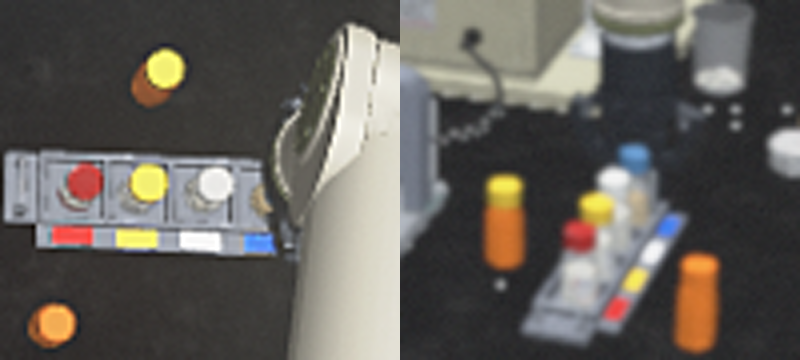

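The picture shows the gripper over blue at left-panel (275,200) with the neighbours undisturbed. Opening and force say it is held, so I lift.

```bash
python3 -m handwheel '[{"x":0,"y":0,"z":-0.01,"twist":0,"jaw":0.02},{"x":0,"y":0,"z":-0.02,"twist":0,"jaw":0.02},{"x":0,"y":0,"z":-0.02,"twist":0,"jaw":0.02},{"x":0,"y":0,"z":-0.02,"twist":0,"jaw":0.02},{"x":0,"y":0,"z":-0.02,"twist":0,"jaw":0.02},{"x":0,"y":0,"z":-0.02,"twist":0,"jaw":0.02},{"x":0,"y":0,"z":-0.01,"twist":0,"jaw":0.02},{"x":0,"y":0,"z":0,"twist":0,"jaw":0.02}]'; python3 - <<'E'
from h import *
a=optics.snapshot("top")[:,:,::-1];b=optics.snapshot("side")[:,:,::-1]
o=np.hstack([cv2.resize(a[150:240,270:370],(400,360),interpolation=cv2.INTER_CUBIC),cv2.resize(b[90:180,240:340],(400,360),interpolation=cv2.INTER_CUBIC)])
o=np.clip(o.astype(float)*1.6,0,255)
cv2.imwrite("pics/g2.png",o)
E
```

```text
clock: 4.5
eef_pos: [0.5454, -0.2718, 0.1702]
eef_rot: [[-0.001, 1.0, 0.003], [1.0, 0.001, -0.001], [-0.001, 0.003, -1.0]]
wrist_force: [-0.1, -0.5, -1.5]
gripper_width: 0.363
finger_force: 59.4[ WARN:0@3.963] global loadsave.cpp:1063 imwrite_ Unsupported depth image for selected encoder is fallbacked to CV_8U.
```

View pics/g2.png

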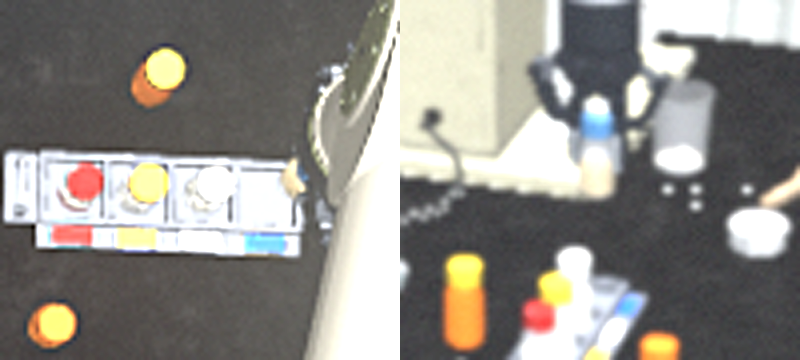

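Blue is held upright at right-panel (597,150), and its pocket is empty. I carry it to the +81 pocket of the green rack.

```bash
python3 -m handwheel '[{"x":0.015,"y":-0.0005,"z":0,"twist":0,"jaw":0.02},{"x":0.03,"y":-0.0005,"z":0,"twist":0,"jaw":0.02},{"x":0.035,"y":-0.0005,"z":0,"twist":0,"jaw":0.02},{"x":0.035,"y":-0.0005,"z":0,"twist":0,"jaw":0.02},{"x":0.035,"y":-0.0005,"z":0,"twist":0,"jaw":0.02},{"x":0.035,"y":-0.0005,"z":0,"twist":0,"jaw":0.02},{"x":0.035,"y":-0.0005,"z":0,"twist":0,"jaw":0.02},{"x":0.035,"y":-0.0005,"z":0,"twist":0,"jaw":0.02},{"x":0.035,"y":-0.0005,"z":0,"twist":0,"jaw":0.02},{"x":0.035,"y":-0.0005,"z":0,"twist":0,"jaw":0.02},{"x":0.035,"y":-0.0005,"z":0,"twist":0,"jaw":0.02},{"x":0.035,"y":-0.0005,"z":0,"twist":0,"jaw":0.02},{"x":0.035,"y":-0.0005,"z":0,"twist":0,"jaw":0.02},{"x":0.035,"y":-0.0005,"z":0,"twist":0,"jaw":0.02},{"x":0.035,"y":-0.0005,"z":0,"twist":0,"jaw":0.02},{"x":0.035,"y":-0.0005,"z":0,"twist":0,"jaw":0.02},{"x":0.02,"y":-0.0005,"z":0,"twist":0,"jaw":0.02},{"x":0.01,"y":-0.0005,"z":0,"twist":0,"jaw":0.02},{"x":0,"y":0,"z":0,"twist":0,"jaw":0.02}]'; python3 - <<'E'
from h import *
a=optics.snapshot("top")[:,:,::-1];b=optics.snapshot("side")[:,:,::-1]
o=np.hstack([cv2.resize(a[150:240,130:230],(400,360),interpolation=cv2.INTER_CUBIC),cv2.resize(b[190:280,200:300],(400,360),interpolation=cv2.INTER_CUBIC)])
cv2.imwrite("pics/g3.png",cv2.convertScaleAbs(o,alpha=1.5))
E
```

```text
clock: 6.5
eef_pos: [0.5334, 0.2953, 0.1675]
eef_rot: [[-0.004, 1.0, -0.002], [1.0, 0.004, 0.0], [0.0, -0.002, -1.0]]
wrist_force: [0.9, -0.4, -0.4]
gripper_width: 0.365
finger_force: 59.4
```

View pics/g3.png

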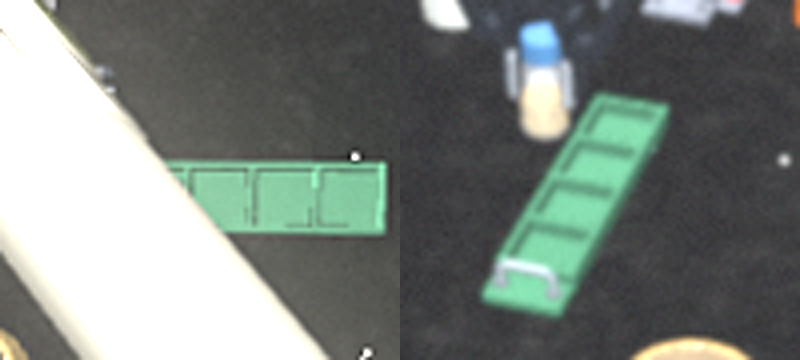

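Blue is upright at right-panel (540,85), above the rack. I lower it.

```bash
python3 -m handwheel '[{"x":-0.0015,"y":0.002,"z":0.02,"twist":0,"jaw":0.02},{"x":0,"y":0,"z":0.02,"twist":0,"jaw":0.02},{"x":0,"y":0,"z":0.02,"twist":0,"jaw":0.02},{"x":0,"y":0,"z":0.02,"twist":0,"jaw":0.02},{"x":0,"y":0,"z":0.015,"twist":0,"jaw":0.02},{"x":0,"y":0,"z":0.01,"twist":0,"jaw":0.02},{"x":0,"y":0,"z":0.006,"twist":0,"jaw":0.02},{"x":0,"y":0,"z":0.003,"twist":0,"jaw":0.02},{"x":0,"y":0,"z":0.001,"twist":0,"jaw":0.02},{"x":0,"y":0,"z":0,"twist":0,"jaw":0.02}]'
```

```text
clock: 7.6
eef_pos: [0.5372, 0.2922, 0.0539]
eef_rot: [[-0.001, 1.0, 0.001], [1.0, 0.001, 0.0], [0.0, 0.001, -1.0]]
wrist_force: [-0.1, -0.1, 0.5]
gripper_width: 0.362
finger_force: 59.4
```

```bash
python3 -m handwheel '[{"x":0,"y":0,"z":0.002,"twist":0,"jaw":0.02},{"x":0,"y":0,"z":0.002,"twist":0,"jaw":0.02},{"x":0,"y":0,"z":0,"twist":0,"jaw":0.02}]'; python3 - <<'E'
from h import *
b=optics.snapshot("side")[:,:,::-1]
cv2.imwrite("pics/g4.png",cv2.convertScaleAbs(cv2.resize(b[200:280,205:285],(480,480),interpolation=cv2.INTER_CUBIC),alpha=1.4))
E
```

```text
clock: 7.9
eef_pos: [0.5373, 0.2922, 0.0498]
eef_rot: [[-0.001, 1.0, 0.001], [1.0, 0.001, 0.0], [0.0, 0.001, -1.0]]
wrist_force: [0.3, 0.2, 2.5]
gripper_width: 0.362
finger_force: 59.6
```

View pics/g4.png

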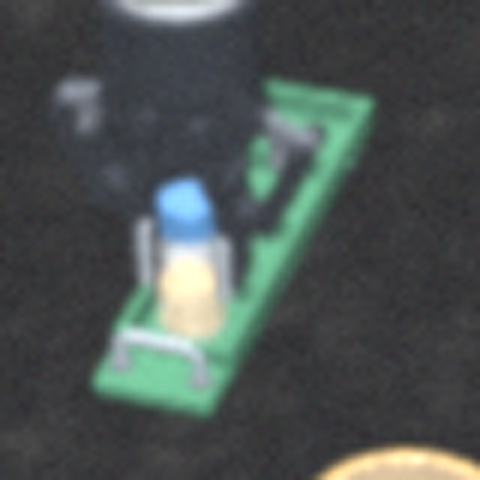

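Blue is in the handle-end pocket at (190,290) with light contact. I release it, retreat, and head for white.

```bash
python3 -m handwheel '[{"x":0,"y":0,"z":0,"twist":0,"jaw":0.04},{"x":0,"y":0,"z":0,"twist":0,"jaw":0.055},{"x":0,"y":0,"z":0,"twist":0,"jaw":0.07},{"x":0,"y":0,"z":0,"twist":0,"jaw":0.085},{"x":0,"y":0,"z":0,"twist":0,"jaw":0.085},{"x":0,"y":0,"z":0,"twist":0,"jaw":0.085},{"x":0,"y":0,"z":-0.02,"twist":0,"jaw":0.085},{"x":0,"y":0,"z":-0.03,"twist":0,"jaw":0.085},{"x":0,"y":0,"z":-0.03,"twist":0,"jaw":0.085},{"x":0,"y":0,"z":-0.02,"twist":0,"jaw":0.085}]' && python3 -m handwheel '[{"x":-0.02,"y":0.001,"z":0,"twist":0,"jaw":0.085},{"x":-0.04,"y":0.001,"z":0,"twist":0,"jaw":0.085},{"x":-0.04,"y":0.001,"z":0,"twist":0,"jaw":0.085},{"x":-0.04,"y":0.001,"z":0,"twist":0,"jaw":0.085},{"x":-0.04,"y":0.001,"z":0,"twist":0,"jaw":0.085},{"x":-0.04,"y":0.001,"z":0,"twist":0,"jaw":0.085},{"x":-0.04,"y":0.001,"z":0,"twist":0,"jaw":0.085},{"x":-0.04,"y":0.001,"z":0,"twist":0,"jaw":0.085},{"x":-0.04,"y":0.001,"z":0,"twist":0,"jaw":0.085},{"x":-0.04,"y":0.001,"z":0,"twist":0,"jaw":0.085},{"x":-0.04,"y":0.001,"z":0,"twist":0,"jaw":0.085},{"x":-0.04,"y":0,"z":0,"twist":0,"jaw":0.085},{"x":-0.04,"y":0,"z":0,"twist":0,"jaw":0.085},{"x":-0.008,"y":0,"z":0,"twist":0,"jaw":0.085},{"x":0,"y":0,"z":0,"twist":0,"jaw":0.085}]'; python3 - <<'E'
from h import *
a=optics.snapshot("top")[:,:,::-1];b=optics.snapshot("side")[:,:,::-1]
o=np.hstack([cv2.resize(a[170:230,145:245],(400,240),interpolation=cv2.INTER_CUBIC),cv2.resize(b[205:265,205:305],(400,240),interpolation=cv2.INTER_CUBIC)])
cv2.imwrite("pics/g5.png",cv2.convertScaleAbs(o,alpha=1.4))
hs=cv2.cvtColor(a,cv2.COLOR_BGR2HSV);m=cv2.inRange(hs,(95,90,50),(120,255,255))
ys,xs=np.nonzero(m[180:220,140:245]);print(len(xs),at("top",[[xs.mean()+140,ys.mean()+180]],.078))
E
```

```text
clock: 8.95
eef_pos: [0.5374, 0.2925, 0.1517]
eef_rot: [[-0.001, 1.0, 0.002], [1.0, 0.001, 0.001], [0.001, 0.002, -1.0]]
wrist_force: [0.1, -0.4, -0.9]
gripper_width: 0.997
finger_force: 0.0
clock: 10.45
eef_pos: [0.5479, -0.2182, 0.149]
eef_rot: [[0.003, 1.0, -0.001], [1.0, -0.003, -0.0], [-0.0, -0.001, -1.0]]
wrist_force: [0.4, -0.4, 0.1]
gripper_width: 0.994
finger_force: 0.0
62 [[0.53690959 0.29401079 0.078     ]]
```

View pics/g5.png

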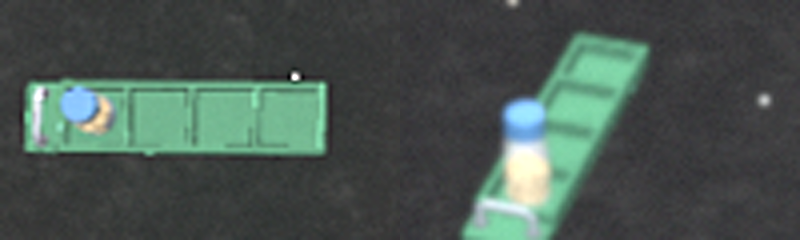

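Blue stands upright in its pocket: base at left-panel (97,112), pocket spanning 65–125. Next I grasp white.

```bash
python3 -m handwheel '[{"x":0.002,"y":0,"z":0.03,"twist":0,"jaw":0.085},{"x":0,"y":0,"z":0.03,"twist":0,"jaw":0.085},{"x":0,"y":0,"z":0.02,"twist":0,"jaw":0.085},{"x":0,"y":0,"z":0.015,"twist":0,"jaw":0.085},{"x":0,"y":0,"z":0.005,"twist":0,"jaw":0.085},{"x":0,"y":0,"z":0,"twist":0,"jaw":0.085},{"x":0,"y":0,"z":0,"twist":0,"jaw":0.06},{"x":0,"y":0,"z":0,"twist":0,"jaw":0.045},{"x":0,"y":0,"z":0,"twist":0,"jaw":0.035},{"x":0,"y":0,"z":0,"twist":0,"jaw":0.02},{"x":0,"y":0,"z":0,"twist":0,"jaw":0.02},{"x":0,"y":0,"z":0,"twist":0,"jaw":0.02},{"x":0,"y":0,"z":0,"twist":0,"jaw":0.02},{"x":0,"y":0,"z":0,"twist":0,"jaw":0.02}]' && python3 -m handwheel '[{"x":0,"y":0,"z":-0.01,"twist":0,"jaw":0.02},{"x":0,"y":0,"z":-0.02,"twist":0,"jaw":0.02},{"x":0,"y":0,"z":-0.02,"twist":0,"jaw":0.02},{"x":0,"y":0,"z":-0.02,"twist":0,"jaw":0.02},{"x":0,"y":0,"z":-0.02,"twist":0,"jaw":0.02},{"x":0,"y":0,"z":-0.02,"twist":0,"jaw":0.02},{"x":0,"y":0,"z":-0.01,"twist":0,"jaw":0.02},{"x":0,"y":0,"z":0,"twist":0,"jaw":0.02}]'
```

```text
clock: 11.95
eef_pos: [0.549, -0.2143, 0.0503]
eef_rot: [[-0.001, 1.0, 0.001], [1.0, 0.001, -0.001], [-0.001, 0.001, -1.0]]
wrist_force: [-0.7, 0.9, 6.6]
gripper_width: 0.362
finger_force: 59.6
clock: 12.75
eef_pos: [0.5493, -0.2143, 0.1711]
eef_rot: [[-0.001, 1.0, 0.003], [1.0, 0.001, -0.001], [-0.001, 0.003, -1.0]]
wrist_force: [0.8, -0.4, -1.3]
gripper_width: 0.362
finger_force: 59.4
```

```bash
python3 -m handwheel '[{"x":0.015,"y":-0.001,"z":0,"twist":0,"jaw":0.02},{"x":0.03,"y":-0.001,"z":0,"twist":0,"jaw":0.02},{"x":0.035,"y":-0.001,"z":0,"twist":0,"jaw":0.02},{"x":0.035,"y":-0.001,"z":0,"twist":0,"jaw":0.02},{"x":0.035,"y":-0.001,"z":0,"twist":0,"jaw":0.02},{"x":0.035,"y":-0.001,"z":0,"twist":0,"jaw":0.02},{"x":0.035,"y":-0.001,"z":0,"twist":0,"jaw":0.02},{"x":0.035,"y":-0.001,"z":0,"twist":0,"jaw":0.02},{"x":0.035,"y":-0.001,"z":0,"twist":0,"jaw":0.02},{"x":0.035,"y":-0.001,"z":0,"twist":0,"jaw":0.02},{"x":0.035,"y":-0.001,"z":0,"twist":0,"jaw":0.02},{"x":0.035,"y":-0.001,"z":0,"twist":0,"jaw":0.02},{"x":0.035,"y":0,"z":0,"twist":0,"jaw":0.02},{"x":0.015,"y":0,"z":0,"twist":0,"jaw":0.02},{"x":0.008,"y":0,"z":0,"twist":0,"jaw":0.02},{"x":0,"y":0,"z":0,"twist":0,"jaw":0.02},{"x":0,"y":0,"z":0,"twist":0,"jaw":0.02}]'
```

```text
clock: 14.45
eef_pos: [0.5362, 0.2373, 0.1688]
eef_rot: [[0.001, 1.0, -0.001], [1.0, -0.001, -0.001], [-0.001, -0.001, -1.0]]
wrist_force: [0.3, -1.1, -0.4]
gripper_width: 0.363
finger_force: 59.4
```

```bash
python3 -m handwheel '[{"x":0.002,"y":0,"z":0.02,"twist":0,"jaw":0.02},{"x":0,"y":0,"z":0.02,"twist":0,"jaw":0.02},{"x":0,"y":0,"z":0.02,"twist":0,"jaw":0.02},{"x":0,"y":0,"z":0.02,"twist":0,"jaw":0.02},{"x":0,"y":0,"z":0.015,"twist":0,"jaw":0.02},{"x":0,"y":0,"z":0.01,"twist":0,"jaw":0.02},{"x":0,"y":0,"z":0.006,"twist":0,"jaw":0.02},{"x":0,"y":0,"z":0.003,"twist":0,"jaw":0.02},{"x":0,"y":0,"z":0.002,"twist":0,"jaw":0.02},{"x":0,"y":0,"z":0.001,"twist":0,"jaw":0.02},{"x":0,"y":0,"z":0.001,"twist":0,"jaw":0.02},{"x":0,"y":0,"z":0,"twist":0,"jaw":0.02}]'
```

```text
clock: 15.65
eef_pos: [0.5362, 0.2411, 0.0516]
eef_rot: [[-0.001, 1.0, 0.0], [1.0, 0.001, 0.0], [0.0, 0.0, -1.0]]
wrist_force: [0.9, 0.4, -0.1]
gripper_width: 0.361
finger_force: 59.4
```

```bash
python3 -m handwheel '[{"x":0,"y":0,"z":0.0015,"twist":0,"jaw":0.02},{"x":0,"y":0,"z":0,"twist":0,"jaw":0.02}]' && python3 -m handwheel '[{"x":0,"y":0,"z":0,"twist":0,"jaw":0.04},{"x":0,"y":0,"z":0,"twist":0,"jaw":0.055},{"x":0,"y":0,"z":0,"twist":0,"jaw":0.07},{"x":0,"y":0,"z":0,"twist":0,"jaw":0.085},{"x":0,"y":0,"z":0,"twist":0,"jaw":0.085},{"x":0,"y":0,"z":0,"twist":0,"jaw":0.085},{"x":0,"y":0,"z":-0.02,"twist":0,"jaw":0.085},{"x":0,"y":0,"z":-0.03,"twist":0,"jaw":0.085},{"x":0,"y":0,"z":-0.03,"twist":0,"jaw":0.085},{"x":0,"y":0,"z":-0.02,"twist":0,"jaw":0.085}]' && python3 -m handwheel '[{"x":-0.02,"y":0.0015,"z":0,"twist":0,"jaw":0.085},{"x":-0.04,"y":0.0015,"z":0,"twist":0,"jaw":0.085},{"x":-0.04,"y":0.0015,"z":0,"twist":0,"jaw":0.085},{"x":-0.04,"y":0.0015,"z":0,"twist":0,"jaw":0.085},{"x":-0.04,"y":0.0015,"z":0,"twist":0,"jaw":0.085},{"x":-0.04,"y":0.0015,"z":0,"twist":0,"jaw":0.085},{"x":-0.04,"y":0.0015,"z":0,"twist":0,"jaw":0.085},{"x":-0.04,"y":0.001,"z":0,"twist":0,"jaw":0.085},{"x":-0.04,"y":0,"z":0,"twist":0,"jaw":0.085},{"x":-0.04,"y":0,"z":0,"twist":0,"jaw":0.085},{"x":-0.02,"y":0,"z":0,"twist":0,"jaw":0.085},{"x":0,"y":0,"z":0,"twist":0,"jaw":0.085},{"x":0,"y":0,"z":0,"twist":0,"jaw":0.085}]'; python3 - <<'E'
from h import *
a=optics.snapshot("top")[:,:,::-1];b=optics.snapshot("side")[:,:,::-1]
o=np.hstack([cv2.resize(a[170:230,145:245],(400,240),interpolation=cv2.INTER_CUBIC),cv2.resize(b[205:265,205:305],(400,240),interpolation=cv2.INTER_CUBIC)])
cv2.imwrite("pics/g6.png",cv2.convertScaleAbs(o,alpha=1.4))
E
```

```text
clock: 15.85
eef_pos: [0.5363, 0.2411, 0.0503]
eef_rot: [[-0.001, 1.0, 0.001], [1.0, 0.001, 0.0], [0.0, 0.001, -1.0]]
wrist_force: [-0.4, -0.6, 2.4]
gripper_width: 0.359
finger_force: 59.7
clock: 16.85
eef_pos: [0.5365, 0.2414, 0.1521]
eef_rot: [[-0.001, 1.0, 0.002], [1.0, 0.001, 0.001], [0.001, 0.002, -1.0]]
wrist_force: [-0.7, 0.7, -0.1]
gripper_width: 0.993
finger_force: 0.0
clock: 18.15
eef_pos: [0.5479, -0.1589, 0.1497]
eef_rot: [[-0.0, 1.0, -0.0], [1.0, 0.0, 0.001], [0.001, -0.0, -1.0]]
wrist_force: [-0.8, -0.0, 0.7]
gripper_width: 0.995
finger_force: 0.0
```

View pics/g6.png

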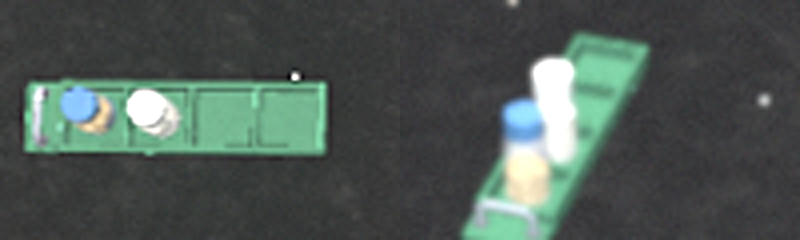

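White stands upright in the second pocket at left-panel (155,113). Next is yellow.

```bash
python3 -m handwheel '[{"x":-0.002,"y":0.001,"z":0.03,"twist":0,"jaw":0.085},{"x":0,"y":0,"z":0.03,"twist":0,"jaw":0.085},{"x":0,"y":0,"z":0.02,"twist":0,"jaw":0.085},{"x":0,"y":0,"z":0.015,"twist":0,"jaw":0.085},{"x":0,"y":0,"z":0.005,"twist":0,"jaw":0.085},{"x":0,"y":0,"z":0,"twist":0,"jaw":0.085},{"x":0,"y":0,"z":0,"twist":0,"jaw":0.06},{"x":0,"y":0,"z":0,"twist":0,"jaw":0.045},{"x":0,"y":0,"z":0,"twist":0,"jaw":0.035},{"x":0,"y":0,"z":0,"twist":0,"jaw":0.02},{"x":0,"y":0,"z":0,"twist":0,"jaw":0.02},{"x":0,"y":0,"z":0,"twist":0,"jaw":0.02},{"x":0,"y":0,"z":0,"twist":0,"jaw":0.02},{"x":0,"y":0,"z":0,"twist":0,"jaw":0.02}]' && python3 -m handwheel '[{"x":0,"y":0,"z":-0.01,"twist":0,"jaw":0.02},{"x":0,"y":0,"z":-0.02,"twist":0,"jaw":0.02},{"x":0,"y":0,"z":-0.02,"twist":0,"jaw":0.02},{"x":0,"y":0,"z":-0.02,"twist":0,"jaw":0.02},{"x":0,"y":0,"z":-0.02,"twist":0,"jaw":0.02},{"x":0,"y":0,"z":-0.02,"twist":0,"jaw":0.02},{"x":0,"y":0,"z":-0.01,"twist":0,"jaw":0.02},{"x":0,"y":0,"z":0,"twist":0,"jaw":0.02}]'
```

```text
clock: 19.65
eef_pos: [0.5493, -0.1612, 0.0507]
eef_rot: [[-0.001, 1.0, 0.001], [1.0, 0.001, -0.0], [-0.0, 0.001, -1.0]]
wrist_force: [-1.4, -0.0, 6.7]
gripper_width: 0.365
finger_force: 59.1
clock: 20.45
eef_pos: [0.5498, -0.1612, 0.1716]
eef_rot: [[-0.001, 1.0, 0.003], [1.0, 0.001, -0.001], [-0.001, 0.003, -1.0]]
wrist_force: [0.6, -0.9, -1.6]
gripper_width: 0.366
finger_force: 59.3
```

```bash
python3 -m handwheel '[{"x":0.015,"y":-0.001,"z":0,"twist":0,"jaw":0.02},{"x":0.03,"y":-0.001,"z":0,"twist":0,"jaw":0.02},{"x":0.035,"y":-0.001,"z":0,"twist":0,"jaw":0.02},{"x":0.035,"y":-0.001,"z":0,"twist":0,"jaw":0.02},{"x":0.035,"y":-0.001,"z":0,"twist":0,"jaw":0.02},{"x":0.035,"y":-0.001,"z":0,"twist":0,"jaw":0.02},{"x":0.035,"y":-0.001,"z":0,"twist":0,"jaw":0.02},{"x":0.035,"y":-0.001,"z":0,"twist":0,"jaw":0.02},{"x":0.035,"y":-0.001,"z":0,"twist":0,"jaw":0.02},{"x":0.035,"y":-0.001,"z":0,"twist":0,"jaw":0.02},{"x":0.015,"y":-0.001,"z":0,"twist":0,"jaw":0.02},{"x":0.007,"y":0,"z":0,"twist":0,"jaw":0.02},{"x":0,"y":0,"z":0,"twist":0,"jaw":0.02},{"x":0,"y":0,"z":0,"twist":0,"jaw":0.02},{"x":0,"y":0,"z":0,"twist":0,"jaw":0.02}]'
```

```text
clock: 21.95
eef_pos: [0.538, 0.184, 0.1696]
eef_rot: [[0.002, 1.0, -0.0], [1.0, -0.002, -0.001], [-0.001, -0.0, -1.0]]
wrist_force: [0.5, 0.3, -0.7]
gripper_width: 0.361
finger_force: 59.3
```

```bash
python3 -m handwheel '[{"x":0.0,"y":0,"z":0.02,"twist":0,"jaw":0.02},{"x":0,"y":0,"z":0.02,"twist":0,"jaw":0.02},{"x":0,"y":0,"z":0.02,"twist":0,"jaw":0.02},{"x":0,"y":0,"z":0.02,"twist":0,"jaw":0.02},{"x":0,"y":0,"z":0.015,"twist":0,"jaw":0.02},{"x":0,"y":0,"z":0.01,"twist":0,"jaw":0.02},{"x":0,"y":0,"z":0.006,"twist":0,"jaw":0.02},{"x":0,"y":0,"z":0.003,"twist":0,"jaw":0.02},{"x":0,"y":0,"z":0.002,"twist":0,"jaw":0.02},{"x":0,"y":0,"z":0.001,"twist":0,"jaw":0.02},{"x":0,"y":0,"z":0.001,"twist":0,"jaw":0.02},{"x":0,"y":0,"z":0.001,"twist":0,"jaw":0.02},{"x":0,"y":0,"z":0,"twist":0,"jaw":0.02}]'
```

```text
clock: 23.25
eef_pos: [0.5376, 0.186, 0.0509]
eef_rot: [[-0.001, 1.0, 0.0], [1.0, 0.001, 0.0], [0.0, 0.0, -1.0]]
wrist_force: [0.6, 0.2, -0.0]
gripper_width: 0.363
finger_force: 59.4
```

```bash
python3 -m handwheel '[{"x":0,"y":0,"z":0.001,"twist":0,"jaw":0.02},{"x":0,"y":0,"z":0,"twist":0,"jaw":0.02}]' && python3 -m handwheel '[{"x":0,"y":0,"z":0,"twist":0,"jaw":0.04},{"x":0,"y":0,"z":0,"twist":0,"jaw":0.055},{"x":0,"y":0,"z":0,"twist":0,"jaw":0.07},{"x":0,"y":0,"z":0,"twist":0,"jaw":0.085},{"x":0,"y":0,"z":0,"twist":0,"jaw":0.085},{"x":0,"y":0,"z":0,"twist":0,"jaw":0.085},{"x":0,"y":0,"z":-0.02,"twist":0,"jaw":0.085},{"x":0,"y":0,"z":-0.03,"twist":0,"jaw":0.085},{"x":0,"y":0,"z":-0.03,"twist":0,"jaw":0.085},{"x":0,"y":0,"z":-0.02,"twist":0,"jaw":0.085}]' && python3 -m handwheel '[{"x":-0.02,"y":0.0015,"z":0,"twist":0,"jaw":0.085},{"x":-0.04,"y":0.0015,"z":0,"twist":0,"jaw":0.085},{"x":-0.04,"y":0.0015,"z":0,"twist":0,"jaw":0.085},{"x":-0.04,"y":0.0015,"z":0,"twist":0,"jaw":0.085},{"x":-0.04,"y":0.0015,"z":0,"twist":0,"jaw":0.085},{"x":-0.04,"y":0.0015,"z":0,"twist":0,"jaw":0.085},{"x":-0.04,"y":0.001,"z":0,"twist":0,"jaw":0.085},{"x":-0.025,"y":0,"z":0,"twist":0,"jaw":0.085},{"x":-0.0115,"y":0,"z":0,"twist":0,"jaw":0.085},{"x":0,"y":0,"z":0,"twist":0,"jaw":0.085},{"x":0,"y":0,"z":0,"twist":0,"jaw":0.085},{"x":0,"y":0,"z":0,"twist":0,"jaw":0.085}]'; python3 - <<'E'
from h import *
a=optics.snapshot("top")[:,:,::-1];b=optics.snapshot("side")[:,:,::-1]
o=np.hstack([cv2.resize(a[170:230,145:245],(400,240),interpolation=cv2.INTER_CUBIC),cv2.resize(b[205:265,205:305],(400,240),interpolation=cv2.INTER_CUBIC)])
cv2.imwrite("pics/g7.png",cv2.convertScaleAbs(o,alpha=1.4))
E
```

```text
clock: 23.45
eef_pos: [0.5377, 0.1861, 0.0507]
eef_rot: [[-0.001, 1.0, 0.001], [1.0, 0.001, -0.0], [-0.0, 0.001, -1.0]]
wrist_force: [-2.3, -0.7, 7.5]
gripper_width: 0.367
finger_force: 60.1
clock: 24.45
eef_pos: [0.5381, 0.1864, 0.1521]
eef_rot: [[-0.001, 1.0, 0.002], [1.0, 0.001, 0.001], [0.001, 0.002, -1.0]]
wrist_force: [0.1, 0.2, 0.2]
gripper_width: 0.993
finger_force: 0.0
clock: 25.65
eef_pos: [0.5482, -0.108, 0.1499]
eef_rot: [[-0.004, 1.0, 0.0], [1.0, 0.004, 0.001], [0.001, 0.0, -1.0]]
wrist_force: [-0.3, 0.3, 0.2]
gripper_width: 0.996
finger_force: 0.0
```

View pics/g7.png

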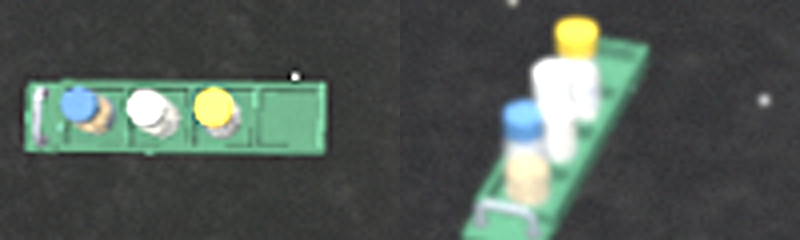

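Yellow stands in the third pocket at left-panel (218,112). Last is red.

```bash
python3 -m handwheel '[{"x":-0.001,"y":0,"z":0.03,"twist":0,"jaw":0.085},{"x":0,"y":0,"z":0.03,"twist":0,"jaw":0.085},{"x":0,"y":0,"z":0.02,"twist":0,"jaw":0.085},{"x":0,"y":0,"z":0.015,"twist":0,"jaw":0.085},{"x":0,"y":0,"z":0.005,"twist":0,"jaw":0.085},{"x":0,"y":0,"z":0,"twist":0,"jaw":0.085},{"x":0,"y":0,"z":0,"twist":0,"jaw":0.06},{"x":0,"y":0,"z":0,"twist":0,"jaw":0.045},{"x":0,"y":0,"z":0,"twist":0,"jaw":0.035},{"x":0,"y":0,"z":0,"twist":0,"jaw":0.02},{"x":0,"y":0,"z":0,"twist":0,"jaw":0.02},{"x":0,"y":0,"z":0,"twist":0,"jaw":0.02},{"x":0,"y":0,"z":0,"twist":0,"jaw":0.02},{"x":0,"y":0,"z":0,"twist":0,"jaw":0.02}]' && python3 -m handwheel '[{"x":0,"y":0,"z":-0.01,"twist":0,"jaw":0.02},{"x":0,"y":0,"z":-0.02,"twist":0,"jaw":0.02},{"x":0,"y":0,"z":-0.02,"twist":0,"jaw":0.02},{"x":0,"y":0,"z":-0.02,"twist":0,"jaw":0.02},{"x":0,"y":0,"z":-0.02,"twist":0,"jaw":0.02},{"x":0,"y":0,"z":-0.02,"twist":0,"jaw":0.02},{"x":0,"y":0,"z":-0.01,"twist":0,"jaw":0.02},{"x":0,"y":0,"z":0,"twist":0,"jaw":0.02}]'
```

```text
clock: 27.15
eef_pos: [0.5487, -0.1117, 0.0508]
eef_rot: [[-0.001, 1.0, 0.002], [1.0, 0.001, -0.0], [-0.0, 0.002, -1.0]]
wrist_force: [-0.1, -0.1, 5.7]
gripper_width: 0.362
finger_force: 59.5
clock: 27.95
eef_pos: [0.5487, -0.1116, 0.1715]
eef_rot: [[-0.001, 1.0, 0.003], [1.0, 0.001, -0.001], [-0.001, 0.003, -1.0]]
wrist_force: [0.0, -0.9, -1.1]
gripper_width: 0.36
finger_force: 59.3
```

```bash
python3 -m handwheel '[{"x":0.015,"y":-0.001,"z":0,"twist":0,"jaw":0.02},{"x":0.03,"y":-0.001,"z":0,"twist":0,"jaw":0.02},{"x":0.035,"y":-0.002,"z":0,"twist":0,"jaw":0.02},{"x":0.035,"y":-0.001,"z":0,"twist":0,"jaw":0.02},{"x":0.035,"y":-0.001,"z":0,"twist":0,"jaw":0.02},{"x":0.035,"y":-0.001,"z":0,"twist":0,"jaw":0.02},{"x":0.035,"y":-0.001,"z":0,"twist":0,"jaw":0.02},{"x":0.015,"y":-0.001,"z":0,"twist":0,"jaw":0.02},{"x":0.007,"y":-0.001,"z":0,"twist":0,"jaw":0.02},{"x":0,"y":0,"z":0,"twist":0,"jaw":0.02},{"x":0,"y":0,"z":0,"twist":0,"jaw":0.02},{"x":0,"y":0,"z":0,"twist":0,"jaw":0.02},{"x":0,"y":0,"z":0,"twist":0,"jaw":0.02}]'
```

```text
clock: 29.25
eef_pos: [0.5379, 0.1291, 0.1697]
eef_rot: [[0.001, 1.0, -0.0], [1.0, -0.001, -0.0], [-0.0, -0.0, -1.0]]
wrist_force: [0.1, -0.4, -0.4]
gripper_width: 0.359
finger_force: 59.3
```

```bash
python3 -m handwheel '[{"x":0.0,"y":0,"z":0.02,"twist":0,"jaw":0.02},{"x":0,"y":0,"z":0.02,"twist":0,"jaw":0.02},{"x":0,"y":0,"z":0.02,"twist":0,"jaw":0.02},{"x":0,"y":0,"z":0.02,"twist":0,"jaw":0.02},{"x":0,"y":0,"z":0.01,"twist":0,"jaw":0.02},{"x":0,"y":0,"z":0,"twist":0,"jaw":0.02}]'
```

```text
clock: 29.85
eef_pos: [0.5369, 0.1297, 0.0786]
eef_rot: [[-0.0, 1.0, -0.003], [1.0, 0.0, -0.0], [-0.0, -0.003, -1.0]]
wrist_force: [-1.0, 0.8, -0.2]
gripper_width: 0.362
finger_force: 59.4
```

```bash
python3 -m handwheel '[{"x":0.001,"y":0.001,"z":0.01,"twist":0,"jaw":0.02},{"x":0,"y":0,"z":0.01,"twist":0,"jaw":0.02},{"x":0,"y":0,"z":0.004,"twist":0,"jaw":0.02},{"x":0,"y":0,"z":0.002,"twist":0,"jaw":0.02},{"x":0,"y":0,"z":0.001,"twist":0,"jaw":0.02},{"x":0,"y":0,"z":0,"twist":0,"jaw":0.02},{"x":0,"y":0,"z":0,"twist":0,"jaw":0.02}]'
```

```text
clock: 30.55
eef_pos: [0.5389, 0.1315, 0.0532]
eef_rot: [[-0.001, 1.0, 0.001], [1.0, 0.001, 0.0], [0.0, 0.001, -1.0]]
wrist_force: [-0.2, -0.6, -1.1]
gripper_width: 0.363
finger_force: 59.3
```

Another 2.5 mm down, then release and back away clear of the racks.

```bash
python3 -m handwheel '[{"x":0,"y":0,"z":0.0015,"twist":0,"jaw":0.02},{"x":0,"y":0,"z":0.001,"twist":0,"jaw":0.02},{"x":0,"y":0,"z":0,"twist":0,"jaw":0.02}]' && python3 -m handwheel '[{"x":0,"y":0,"z":0,"twist":0,"jaw":0.04},{"x":0,"y":0,"z":0,"twist":0,"jaw":0.055},{"x":0,"y":0,"z":0,"twist":0,"jaw":0.07},{"x":0,"y":0,"z":0,"twist":0,"jaw":0.085},{"x":0,"y":0,"z":0,"twist":0,"jaw":0.085},{"x":0,"y":0,"z":0,"twist":0,"jaw":0.085},{"x":0,"y":0,"z":-0.02,"twist":0,"jaw":0.085},{"x":0,"y":0,"z":-0.03,"twist":0,"jaw":0.085},{"x":0,"y":0,"z":-0.03,"twist":0,"jaw":0.085},{"x":0,"y":0,"z":-0.03,"twist":0,"jaw":0.085},{"x":-0.03,"y":0,"z":-0.02,"twist":0,"jaw":0.085},{"x":-0.04,"y":0,"z":0,"twist":0,"jaw":0.085},{"x":-0.04,"y":0,"z":0,"twist":0,"jaw":0.085},{"x":-0.04,"y":0,"z":0,"twist":0,"jaw":0.085},{"x":-0.04,"y":0,"z":0,"twist":0,"jaw":0.085},{"x":-0.04,"y":0,"z":0,"twist":0,"jaw":0.085},{"x":-0.03,"y":0,"z":0,"twist":0,"jaw":0.085},{"x":0,"y":0,"z":0,"twist":0,"jaw":0.085},{"x":0,"y":0,"z":0,"twist":0,"jaw":0.085},{"x":0,"y":0,"z":0,"twist":0,"jaw":0.085}]'; python3 - <<'E'
from h import *
a=optics.snapshot("top")[:,:,::-1];b=optics.snapshot("side")[:,:,::-1]
r=cv2.resize
o=np.zeros((600,800,3),np.uint8)
o[:240,:400]=r(a[170:230,145:245],(400,240));o[:240,400:]=r(b[205:265,205:305],(400,240))
o[240:,:400]=r(a,(400,360));o[240:,400:]=r(b,(400,360))
cv2.imwrite("pics/g8.png",cv2.convertScaleAbs(o,alpha=1.3))
E
```

```text
clock: 30.85
eef_pos: [0.5388, 0.1315, 0.0508]
eef_rot: [[-0.001, 1.0, 0.001], [1.0, 0.001, -0.0], [-0.0, 0.001, -1.0]]
wrist_force: [-1.7, -0.7, 4.0]
gripper_width: 0.36
finger_force: 59.8
clock: 32.85
eef_pos: [0.539, -0.1271, 0.1803]
eef_rot: [[-0.003, 1.0, 0.0], [1.0, 0.003, 0.001], [0.001, 0.0, -1.0]]
wrist_force: [0.4, 0.2, -0.1]
gripper_width: 0.996
finger_force: 0.0
```

View pics/g8.png

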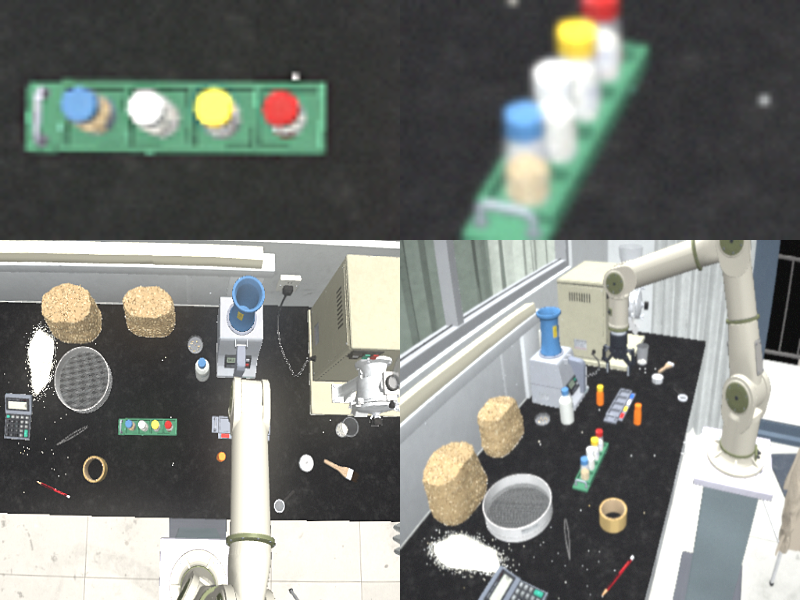

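All four vials stand upright in the green rack: blue (80,105), white (150,110), yellow (215,108), red (282,110) from the handle. The bottle, dish, tape and look-alikes are where they were, and the gripper is clear.

```bash
python3 -c "
from rig import order;print(order.hand_in())"
```

```text
the job is handed in; nothing more can be done
None
```

All four vials stand upright in the green rack in reverse order (blue, white, yellow, red from the handle), the bystanders are where they were, and the job was handed in at about 33 s on the robot's clock.

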